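# Close the damp chest with its tongued cover board

## Task

Close the clay chest with its loose cover board: hold the board at a slant, push its tongue into the groove of the chest's rail until the board's end meets the rail, then keep it up against the rail while lowering it flat, so that the joint locks and the board lies fully home and square on the chest, and let go. The chest is old woodwork, so work gently (never more than about 25 N between board and chest), and leave the pots and tools standing about alone.

Things in the scene. Friction and masses are not known exactly. Their poses are not given: they have to be found in the camera images.
- chest: Open wooden box fixed to the table, 275 long (x), 160 wide (y), wall tops 100 above the table. Origin on the table under the middle of the cover's place; x points along the chest away from the groove, z up. Its -x end carries a wooden rail, 170 wide, 26 higher than the wall tops, grooved in its upright +x face. The cover closes the rest, resting on the walls.
- groove (a point): Nominal groove mouth: x -100, y 0, z 100 (wall-top height) in the chest's frame, axes as the chest's. The rail was set by hand: its face really lies up to 11 to either side of this point along x (firmly fixed): find it by touch. From the true face, at wall-top height: face upright from 11 to 26 up; upper lip's underside 11 up; groove 22 deep; floor 6 below.
- ridge (a point): Nominal top of the locking ridge, a square wooden strip along y (130 long, 5 wide) on the rail's lower lip. It belongs to the rail and is shifted with it: it really runs from 25.5 to 30.5 beyond the rail's true face (chest +x), its top 4 above the wall tops. The lower lip ends 32 beyond the face.
- board: Loose cover board, plain pale wood, 0.25 to 0.5 kg: plate 200 long (x), 150 wide (y), 18 thick. Origin at the centre of the plate's underside, z up. The -x end has a tongue over the full width, sticking out 16, from 4 to 9 above the underside. Locked, it lies flat on the walls, its end face 0 to 3.5 from the rail's face.
- grip (a point): Centre of the grip bar, an upright wooden bar on the middle of the board: 100 long (board x), 22 wide (board y), 50 tall, from 18 to 68 above the board's underside; this point is 43 above the underside. Grip it across its 22. Axes as the board's.
- tongue (a point): Middle of the tongue's front edge: x -116, y 0, z 6.5 in the board's frame.
- edge (a point): Middle of the upper edge of the board's tongued end face: x -100, y 0, z 18 in the board's frame. The board enters slanted, tongue end down by 20 to 35 degrees (best 26 to 30), sliding along its slant until this edge meets the rail's true face 18 above the wall tops; then it turns down about this edge. It cannot go in flat: the ridge is in the way.
- channel (a point): Middle of the channel in the board's underside, x -71, y 0, z 0 in the board's frame: it runs across the full width, from 22 to 36 behind the tongued end face, 6 deep, and drops over the ridge when the board is lowered with its end against the rail; otherwise the board stays standing on the ridge.
- vase: Bystander, to be left alone: a raw grey clay vase, 165 tall, belly 100 wide. Origin at its underside's centre.
- small_vase: Bystander, to be left alone: a paler raw clay vase, 132 tall, belly 80 wide. Origin at its underside's centre.
- bowl: Bystander, to be left alone: a raw clay bowl, 120 wide, 55 tall. Origin at its underside's centre.
- cup: Bystander, to be left alone: a raw clay cup, 60 wide, 70 tall, standing between chest and cover board, on their far side. Origin at its underside's centre.
- pin: Bystander, to be left alone: a wooden rolling pin, 180 long, 30 thick. Long axis along its x.
- brush: Bystander, to be left alone: a hand brush lying on the table. Long axis along its x.
- bat: Bystander, to be left alone: a plywood disc 120 wide, 12 thick. Origin at its underside's centre.

How it is judged:
On the way:
1. the slanted board's tongue is in the groove: tilted by more than 0.17 rad, tongue edge at or past the nominal groove mouth (less 4 mm) and below the upper lip (11 mm above the wall tops) (angle between board's own z axis and vertical above 0.17 rad and x of tongue in the frame of chest between -0.13 and -0.096 m and z of tongue in the frame of chest below 0.111 m and y of tongue in the frame of chest between -0.03 and 0.03 m), for 0.1 s.
At the end, for the whole second after the job is handed in: The board lies flat (0.025 rad) and at rest on the chest, in line (0.06 rad), centred across it within 12 mm, tongue and grip bar at most 2 mm above seated height, grip bar between 13.5 mm nearer the rail and 16.5 mm farther from it than the chest's origin (angle between board's own z axis and vertical below 0.025 rad and angle between the x axis of board and the x axis of chest, either way round below 0.06 rad and z of tongue in the frame of chest below 0.1085 m and z of grip in the frame of chest between 0.14 and 0.145 m and x of grip in the frame of chest between -0.0135 and 0.0165 m and y of grip in the frame of chest between -0.012 and 0.012 m and linear speed of board below 0.01 m/s); the robot touches nothing.
It fails at once if more than 25 N between board and chest (contact force between board and chest above 25 N).
It fails at once if a pot or tool moved more than 25 mm (distance of any of vase, small_vase, bowl, cup, pin, brush, bat from where it was at the start of the episode above 0.025 m).
It also fails if it takes over 59 s, if anything falls off the work surface, if the arm or the gripper's body presses on something with over 40 N, if the wrist force passes 120 N, or if a joint passes its speed limit or range.

## Robot

A 6-joint arm with a two-finger parallel gripper is mounted at the origin on the work surface. World frame = base frame: x ahead of the robot, y to its left, z up, the work surface at z = 0. Lengths are in m, angles in rad, forces in N, time in s.
With the tool pointing down it reaches from about 0.25 to 0.775 m from the base axis. Payload 4 kg.
Tool frame: the origin (TCP) lies at the very end of the fingers, on their centre line; the grasp point (between the pads) lies 19 mm behind it; z points along the fingers, y is the line along which they close (so a half turn about z gives the same grasp; the last joint's range is limited). The gripper opens to 94 mm and grips with 3 to 60 N. Pads are 16 mm wide; open, the fingers measure 119 mm over their backs; the gripper's body (75 mm by 177 mm) begins 78 mm behind the grasp point.
Start: joints at [-1.402, 0.087, 1.371, -0, 1.684, -0.103], TCP at [0.148, -0.53, 0.206] pointing down, gripper open.
Joint ranges: [-3.1, 3.1], [-0.76, 2.03], [0.27, 2.55], [-1.08, 4.22], [0.17, 2.65], [-2.57, 2.57]. Speed limits (rad/s): [2.79, 2.79, 3.14, 3.14, 3.14, 3.14].

## Interface

Orientations are given as a unit quaternion [x, y, z, w].
In Python, from plant import get_obs, get_image, calibration, close_job, recognise, regions_of gives the robot as it stands. The module is installed in compiled form; this text tells all that it offers.
- The arm moves only by the tool apply_moves, never from a script. Its argument "commands" is a list that holds one entry, the list of rows, each a list of 6 numbers: the shift along the tool's x, y, z scaled (see below), then the turn, a rotation vector about the tool's x, y, z scaled (see below). In form: [[[tx, ty, tz, rx, ry, rz], ...]]. A call has 1 to 5 rows; each row shifts and turns the commanded pose from where the row before left it, along the tool's axes as they then stand; what a row does not reach is not made up. The controller multiplies each number of a shift by 0.04 m and each number of a turn by 4 degrees. A row lasts 1/10 s, in which the tool goes at most 50 mm and 8.59 degrees, less where a joint would pass 70% of its speed; a pose out of reach is approached as far as the arm can. A call with a number of a shift or a turn outside -1 to 1 is refused whole. A call with a gripper value outside its range is refused whole. "gripper" is the closure, from 0 (fully open) to 1 (shut), set as the call begins (left out, the last holds). The fingers move at their own pace and stop on an object; the grip force is fixed at half the most. Time passes only in rows, so rows that do not move let the fingers close. It gives the time, the measured TCP pose, the force, the opening and the grip force at its end, in the units of the state.
- get_obs(): the state, without advancing time (a new reading comes with each control period).
- get_image(name): name is "scene" or "top"; returns (picture, depth): 384x512x3 uint8, red, green, blue; 384x512 float32, m along the optical axis (not along the pixel's ray), 0 where there is no reading.
- calibration(name): a dict with "vfov" (degrees; the focal length in pixels is half the picture's height over the tangent of half this angle, whatever the lens; pixels are square), "cx", "cy" (the principal point, pixels), "T" (4x4, takes a point from camera to world coordinates). Camera axes: x right, y down, z forward; pixel columns grow to the right and rows downward; lengths in m; the calibration is good to about 2 mm. A picture is of the moment at which its call begins. calibration takes no time and is no camera call.
- close_job(): hands the job in; it is judged then, once.
Trained networks look in the newest picture that a camera, given by its name, has taken for a name from the list of things; names that differ only in an ending like _2 or _b are one class to them, and where a whole thing is asked for, a point or a joint stands for the part that bears it (a point fixed in the world has none). Each returns a list of dicts, best first, with "score" (0 to 1); they miss things now and then, are a little off and sometimes report something else, mostly with a low value. They report only what shows in the picture. A call takes as long as a camera call.
- recognise(camera, target): "at" ([column, row] in pixels, amid what is visible of it).
- regions_of(camera, target): "region" (384x512 bool, what is visible of it) and "at" ([column, row] in pixels, amid what is visible of it).
The state is a dict: "clock": time; "joints": joint angles; "joint_vel": joint speeds; "effort": joint torques, N m; "eef_pos": TCP position; "orientation": TCP orientation; "ft_force": force on the tool from outside, world axes, zero at the start; "torque": the same for the moment, N m; "gripper_width": finger opening in m; "grasp_force": force on a finger pad.
Only numpy, scipy, OpenCV 4.12 (cv2) and the standard library are available. Lean on these libraries where they do the work, as an engineer would, in place of code of your own. Each camera call takes 0.05 s, during which the arm holds its last target. There are 200 camera calls.

## Working session

There is one attempt and no reset: what is moved stays moved. The work goes in short steps, Python scripts to look and compute and a tool call to move; the robot and the scene stay as the last step left them, time stands still between calls to the robot, and variables do not carry over. Pictures are saved under pics/ and viewed, at most 10 in all, crops included, and the job is handed in when it is done.

Besides the shell and the picture viewer there is one more tool, called after "Call:" by a JSON object that holds its "method" and its "body", one argument or row to a line. apply_moves: Moves the arm, as the interface text tells. Its arguments: {"type":"object","properties":{"commands":{"type":"array","items":{"type":"array","items":{"type":"array","items":{"type":"number"}}}},"gripper":{"type":"number"}},"required":["commands"]}

```bash
mkdir -p pics
cat > h.py <<'E'
import numpy as np, cv2
from plant import *
from scipy.spatial.transform import Rotation as R
def cloud(name,d):
    c=calibration(name);f=d.shape[0]/2/np.tan(np.radians(c["vfov"])/2)
    v,u=np.mgrid[:d.shape[0],:d.shape[1]]
    P=np.stack([(u-c["cx"])/f*d,(v-c["cy"])/f*d,d,np.ones_like(d)],-1)@np.array(c["T"]).T
    P=P[...,:3].copy();P[d<=0]=np.nan
    return P
E
python3 - <<'E'
from h import *
for n in("scene","top"):
    im,d=get_image(n);P=cloud(n,d)
    np.save(n+"_P.npy",P);cv2.imwrite(f"pics/{n}0.png",im[...,::-1])
    for t in("chest","board","grip","cup"):
        for r in regions_of(n,t)[:2]:
            q=P[r["region"]];q=q[~np.isnan(q[:,0])]
            if len(q)==0: continue
            print(n,t,round(r["score"],2),np.round(r["at"]),len(q),np.round(np.median(q,0),3),np.round(np.percentile(q,2,axis=0),3),np.round(np.percentile(q,98,axis=0),3))
    np.save(n+"_im.npy",im)
print(get_obs())
E
```

```text
scene chest 0.72 [203. 194.] 3628 [ 0.527 -0.203  0.08 ] [ 0.387 -0.28   0.004] [ 0.648 -0.121  0.127]
scene board 0.76 [320. 204.] 1843 [0.536 0.217 0.016] [0.408 0.147 0.001] [0.62  0.295 0.067]
scene grip 0.75 [317. 205.] 1839 [0.536 0.216 0.016] [0.409 0.147 0.001] [0.62  0.294 0.067]
scene cup 0.62 [258. 235.] 368 [ 0.692 -0.009  0.043] [ 0.663 -0.037 -0.003] [0.726 0.019 0.071]
top chest 0.88 [317. 216.] 3492 [ 0.5   -0.202  0.09 ] [ 0.377 -0.277  0.007] [ 0.633 -0.119  0.129]
top board 0.67 [202. 216.] 2202 [0.505 0.22  0.018] [0.405 0.151 0.006] [0.608 0.299 0.069]
top grip 0.88 [201. 214.] 2136 [0.505 0.22  0.018] [0.405 0.151 0.007] [0.608 0.296 0.069]
top grip 0.23 [134. 179.] 645 [0.63  0.457 0.114] [0.59  0.428 0.06 ] [0.676 0.498 0.169]
top cup 0.58 [261. 164.] 187 [ 0.701 -0.003  0.018] [ 0.667 -0.029 -0.   ] [0.722 0.023 0.072]
{'clock': 0.5, 'joints': array([-1.40210133e+00,  8.72379721e-02,  1.37076710e+00, -3.11023959e-05,
        1.68362874e+00, -1.03078445e-01]), 'joint_vel': array([-0.00143655, -0.00297668, -0.00233023, -0.00117524, -0.00026082,
        0.00073837]), 'effort': array([-1.36477618e-03, -3.39624596e+01, -3.02266967e+01,  7.16044195e-02,
        2.43736227e-02, -2.10246617e-05]), 'eef_pos': array([ 0.14763572, -0.52979712,  0.20545102]), 'orientation': array([ 9.90781835e-01,  1.35467176e-01, -1.61190098e-05, -2.00591745e-05]), 'ft_force': array([ 0.82368489,  0.25378636, -0.04874553]), 'torque': array([ 0.05752349,  0.05920695, -0.05166913]), 'grasp_force': 0.0, 'gripper_width': 0.09360800433972037}
```

Run:
```python
import cv2
a=cv2.imread("pics/top0.png")
cv2.imwrite("pics/topc.png",cv2.resize(a[110:310,120:400],(784,560),interpolation=cv2.INTER_CUBIC))
```

```text
(no output)
```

View pics/topc.png

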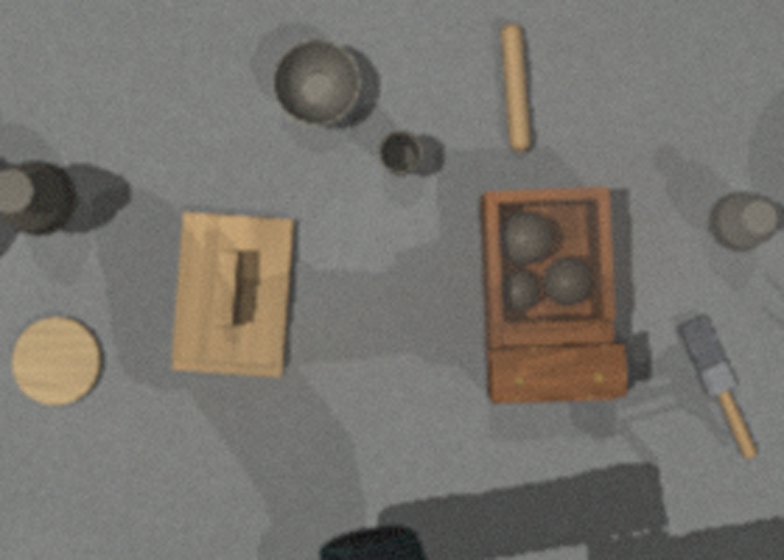

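View pics/scene0.png

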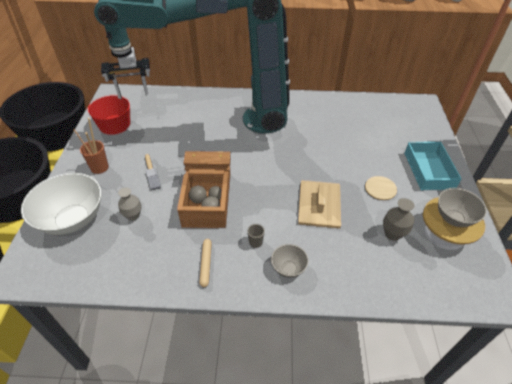

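Run:
```python
from h import *
P=np.load("top_P.npy")
def sel(x0,x1,y0,y1,z0,z1):
    q=P.reshape(-1,3);q=q[~np.isnan(q[:,0])]
    return q[(q[:,0]>x0)&(q[:,0]<x1)&(q[:,1]>y0)&(q[:,1]<y1)&(q[:,2]>z0)&(q[:,2]<z1)]
def rect(n,q):
    (c,s,a)=cv2.minAreaRect((q[:,:2]*1000).astype(np.float32));print(n,len(q),np.round(c,1),np.round(s,1),round(a,2),"z",np.round(np.median(q[:,2]),4))
B=(.35,.66,.1,.35)
rect("plate",sel(*B,.013,.024));rect("bar",sel(*B,.06,.08));rect("board lo",sel(*B,.005,.03))
q=sel(*B,.004,.0125);print("low", len(q)); 
# low-level profile along x
for x in np.arange(.38,.64,.008):
    w=sel(x,x+.008,.17,.27,-.01,.1);print(f"{x:.3f}:{np.median(w[:,2])*1000:.0f}",end=" ")
print()
C=(.3,.68,-.33,-.07)
rect("walls",sel(*C,.092,.108));rect("rail",sel(*C,.119,.14));rect("all",sel(*C,.085,.14))
for x in np.arange(.33,.68,.008):
    w=sel(x,x+.008,-.30,-.1,.085,.2);
    if len(w):print(f"{x:.3f}:z{np.median(w[:,2])*1000:.0f} y{w[:,1].min()*1000:.0f},{w[:,1].max()*1000:.0f}",end=" ")
w=sel(.3,.68,-.33,-.07,.119,.14)
for y in np.arange(-.29,-.11,.02):
    k=w[(w[:,1]>y)&(w[:,1]<y+.02)]; 
    if len(k):print(round(y,3),np.round([k[:,0].min(),k[:,0].max()],4))
o=get_image("top")
```

```text
plate 1703 [507.3 224.8] [150.7 214.9] 85.73 z 0.0177
bar 162 [514.7 223.5] [22.6 99.5] 85.52 z 0.0671
board lo 2110 [507.5 225.4] [248.1 304.2] 89.94 z 0.017
low 439
0.380:-1 0.388:-0 0.396:7 0.404:9 0.412:16 0.420:17 0.428:18 0.436:17 0.444:18 0.452:18 0.460:17 0.468:19 0.476:19 0.484:19 0.492:20 0.500:19 0.508:20 0.516:19 0.524:19 0.532:18 0.540:19 0.548:20 0.556:21 0.564:17 0.572:18 0.580:18 0.588:18 0.596:18 0.604:18 0.612:4 0.620:-1 0.628:-1 0.636:-0 
walls 804 [ 508.1 -199.2] [266.8 170.1] 2.33 z 0.0982
rail 899 [ 406.7 -203.1] [ 64.9 169.7] 1.76 z 0.1252
all 1907 [ 504.6 -200.1] [274.6 170. ] 1.67 z 0.1041
0.362:z87 y-276,-128 0.370:z125 y-276,-120 0.378:z125 y-286,-119 0.386:z125 y-287,-119 0.394:z125 y-286,-118 0.402:z125 y-287,-118 0.410:z125 y-287,-118 0.418:z125 y-287,-118 0.426:z125 y-287,-117 0.434:z120 y-287,-118 0.442:z93 y-274,-122 0.450:z93 y-277,-122 0.458:z94 y-277,-122 0.466:z101 y-274,-121 0.474:z98 y-280,-121 0.482:z99 y-280,-121 0.490:z99 y-280,-121 0.498:z100 y-280,-121 0.506:z99 y-280,-121 0.514:z100 y-276,-121 0.522:z98 y-277,-119 0.530:z98 y-277,-119 0.538:z98 y-277,-118 0.546:z98 y-278,-118 0.554:z99 y-277,-118 0.562:z97 y-277,-118 0.570:z101 y-278,-118 0.578:z98 y-277,-118 0.586:z99 y-275,-118 0.594:z99 y-275,-118 0.602:z98 y-274,-118 0.610:z98 y-274,-116 0.618:z100 y-274,-116 0.626:z99 y-275,-115 0.634:z100 y-274,-115 0.642:z101 y-274,-266 -0.29 [0.3764 0.4398]
-0.27 [0.3763 0.44  ]
-0.25 [0.3765 0.44  ]
-0.23 [0.377  0.4398]
-0.21 [0.3767 0.4366]
-0.19 [0.3733 0.4369]
-0.17 [0.3735 0.4366]
-0.15 [0.3737 0.4368]
-0.13 [0.3736 0.4365]
```

```bash
cat >> h.py <<'E'
from scipy.spatial.transform import Slerp
def tool(yaw,tilt):  # degrees; tilt = tongue end (-x) down
    return R.from_euler('z',yaw,degrees=True)*R.from_euler('y',-tilt,degrees=True)*R.from_euler('x',180,degrees=True)
def rows(p0,R0,p1,R1,n=None):
    p0=np.array(p0);p1=np.array(p1);rv=(R0.inv()*R1).as_rotvec()
    if n is None: n=int(np.ceil(max(np.linalg.norm(p1-p0)/.04/.98,np.degrees(abs(rv)).max()/4,1e-3)))
    out=[];S=Slerp([0,1],R.concatenate([R0,R1]))
    p,Rc=p0,R0
    for i in range(1,n+1):
        q=p0+(p1-p0)*i/n;Rn=S(i/n)
        t=np.round(Rc.inv().apply(q-p)/.04,2);w=np.round(np.degrees((Rc.inv()*Rn).as_rotvec())/4,2)
        out.append([*t,*w]);p=p+Rc.apply(t*.04);Rc=Rc*R.from_rotvec(np.radians(w*4))
    for i in range(0,n,5): print([[float(a)+0. for a in r] for r in out[i:i+5]])
    return p,Rc
def now():
    o=get_obs();return o["eef_pos"],R.from_quat(o["orientation"])
E
python3 - <<'E'
from h import *
p,r=now()
p,r=rows(p,r,[.5147,.2235,.13],tool(-4.4,0));print()
rows(p,r,[.5147,.2235,.024],tool(-4.4,0))
E
```

```text
[[0.63, -0.71, 0.09, 0.0, 0.0, 0.23], [0.62, -0.73, 0.08, 0.0, 0.0, 0.22], [0.61, -0.73, 0.09, 0.0, 0.0, 0.23], [0.6, -0.74, 0.08, 0.0, 0.0, 0.23], [0.58, -0.75, 0.09, 0.0, 0.0, 0.22]]
[[0.58, -0.76, 0.08, 0.0, 0.0, 0.23], [0.56, -0.77, 0.09, 0.0, 0.0, 0.23], [0.55, -0.78, 0.09, 0.0, 0.0, 0.23], [0.53, -0.79, 0.08, 0.0, 0.0, 0.22], [0.53, -0.79, 0.09, 0.0, 0.0, 0.23]]
[[0.51, -0.8, 0.08, 0.0, 0.0, 0.23], [0.5, -0.82, 0.09, 0.0, 0.0, 0.22], [0.48, -0.81, 0.08, 0.0, 0.0, 0.23], [0.47, -0.83, 0.09, 0.0, 0.0, 0.23], [0.46, -0.84, 0.09, 0.0, 0.0, 0.22]]
[[0.45, -0.84, 0.08, 0.0, 0.0, 0.23], [0.43, -0.84, 0.09, 0.0, 0.0, 0.23], [0.42, -0.86, 0.08, 0.0, 0.0, 0.23], [0.41, -0.86, 0.09, 0.0, 0.0, 0.22], [0.39, -0.87, 0.09, 0.0, 0.0, 0.23]]
[[0.38, -0.87, 0.08, 0.0, 0.0, 0.23], [0.36, -0.88, 0.09, 0.0, 0.0, 0.22]]

[[0.0, 0.0, 0.88, 0.0, 0.0, 0.0], [0.0, 0.0, 0.88, 0.0, 0.0, 0.0], [0.0, 0.0, 0.89, 0.0, 0.0, 0.0]]
```

Call:
{"method": "apply_moves", "body": {
  "commands": [
    [[0.63,-0.71,0.0,0,0,0.23],[0.62,-0.73,0.0,0,0,0.22],[0.61,-0.73,0.0,0,0,0.23],[0.6,-0.74,0.0,0,0,0.23],[0.58,-0.75,0.0,0,0,0.22]]
  ],
  "gripper": 0
}}

```text
clock: 1.05
eef_pos: [0.2314, -0.3573, 0.2056]
orientation: [0.995, 0.096, 0.0, 0.0]
ft_force: [0.0, 1.2, 0.7]
gripper_width: 0.094
grasp_force: 0.0
```

Call:
{"method": "apply_moves", "body": {
  "commands": [
    [[0.58,-0.76,0.0,0,0,0.23],[0.56,-0.77,0.0,0,0,0.23],[0.55,-0.78,0.0,0,0,0.23],[0.53,-0.79,0.08,0,0,0.22],[0.53,-0.79,0.09,0,0,0.23]]
  ]
}}

```text
clock: 1.55
eef_pos: [0.3151, -0.1861, 0.1991]
orientation: [0.998, 0.056, 0.001, 0.001]
ft_force: [0.4, 0.5, -0.3]
gripper_width: 0.0942
grasp_force: 0.0
```

Call:
{"method": "apply_moves", "body": {
  "commands": [
    [[0.51,-0.8,0.08,0,0,0.23],[0.5,-0.82,0.09,0,0,0.22],[0.48,-0.81,0.08,0,0,0.23],[0.47,-0.83,0.09,0,0,0.23],[0.46,-0.84,0.09,0,0,0.22]]
  ]
}}

```text
clock: 2.05
eef_pos: [0.3983, -0.0145, 0.1817]
orientation: [1.0, 0.017, 0.001, 0.0]
ft_force: [-0.2, -0.4, -0.5]
gripper_width: 0.0941
grasp_force: 0.0
```

Call:
{"method": "apply_moves", "body": {
  "commands": [
    [[0.45,-0.84,0.08,0,0,0.23],[0.43,-0.84,0.09,0,0,0.23],[0.42,-0.86,0.08,0,0,0.23],[0.41,-0.86,0.09,0,0,0.22],[0.39,-0.87,0.09,0,0,0.23]]
  ]
}}

```text
clock: 2.55
eef_pos: [0.4819, 0.1567, 0.1643]
orientation: [1.0, -0.023, 0.0, 0.0]
ft_force: [1.0, -0.1, 1.8]
gripper_width: 0.094
grasp_force: 0.0
```

Call:
{"method": "apply_moves", "body": {
  "commands": [
    [[0.38,-0.87,0.08,0,0,0.23],[0.36,-0.88,0.09,0,0,0.22],[0,0,0,0,0,0],[0,0,0,0,0,0]]
  ]
}}

```text
clock: 2.95
eef_pos: [0.5144, 0.2236, 0.1569]
orientation: [0.999, -0.038, -0.001, 0.001]
ft_force: [0.7, -0.3, 1.0]
gripper_width: 0.094
grasp_force: 0.0
```

Run:
```python
from h import *
p,r=now();print(p,r.as_euler('zyx',degrees=True),get_obs()["clock"],get_obs()["ft_force"])
rows(p,r,[.5147,.2235,.024],tool(-4.4,0))
```

```text
[0.51438281 0.22361219 0.15687453] [ 4.30458339e+00 -7.52142338e-02  1.79940135e+02] 2.95 [ 0.73757462 -0.26475911  0.96715311]
[[0.0, 0.0, 0.83, 0.0, 0.0, 0.01], [0.01, 0.0, 0.83, 0.01, 0.01, 0.0], [0.0, 0.0, 0.83, 0.0, 0.0, 0.01], [0.0, 0.0, 0.83, 0.01, 0.01, 0.0]]
```

Call:
{"method": "apply_moves", "body": {
  "commands": [
    [[0,0,0.83,0,0,0],[0,0,0.83,0,0,0],[0,0,0.83,0,0,0],[0,0,0.83,0,0,0],[0,0,0,0,0,0]]
  ]
}}

```text
clock: 3.45
eef_pos: [0.5115, 0.221, 0.0209]
orientation: [0.999, -0.039, -0.004, 0.002]
ft_force: [-0.5, -0.4, 0.0]
gripper_width: 0.0939
grasp_force: 0.0
```

Call:
{"method": "apply_moves", "body": {
  "commands": [
    [[0,0,0,0,0,0],[0,0,0,0,0,0],[0,0,0,0,0,0],[0,0,0,0,0,0],[0,0,0,0,0,0]]
  ],
  "gripper": 1
}}

```text
clock: 3.95
eef_pos: [0.5151, 0.2235, 0.0256]
orientation: [0.999, -0.038, 0.001, -0.0]
ft_force: [0.3, -0.4, -0.8]
gripper_width: 0.0574
grasp_force: 0.0
```

Call:
{"method": "apply_moves", "body": {
  "commands": [
    [[0,0,0,0,0,0],[0,0,0,0,0,0],[0,0,0,0,0,0],[0,0,-0.1,0,0,0],[0,0,-0.4,0,0,0]]
  ]
}}

```text
clock: 4.45
eef_pos: [0.5125, 0.2227, 0.0423]
orientation: [0.999, -0.038, -0.003, 0.001]
ft_force: [-0.3, -0.6, -4.5]
gripper_width: 0.0217
grasp_force: 30.0
```

```bash
cat >> h.py <<'E'
YAW=1.9;O=np.array([.5418,-.1982])
def tcp(xf,d,th,zc=25.5,xc=0.,O=O,YAW=YAW):  # mm: face x in chest, back-off along slant; returns world TCP
    t=np.radians(th);X=np.array([np.cos(t),np.sin(t)]);Z=np.array([-np.sin(t),np.cos(t)])
    e=np.array([xf,118.])+(100+xc+d)*X+(zc-18)*Z
    y=np.radians(YAW)
    return np.array([O[0]+e[0]/1000*np.cos(y),O[1]+e[0]/1000*np.sin(y),e[1]/1000])
E
python3 - <<'E'
from h import *
p,r=now();print(p)
p,r=rows(p,r,[.515,.2235,.18],tool(-4.4,0));print()
t=tcp(-103,40,28);print(t)
p,r=rows(p,r,t+[0,0,.05],tool(1.9,28));print()
E
```

```text
[0.51254994 0.22270104 0.04227058]
[[0.01, 0.0, -0.86, 0.01, 0.02, 0.0], [0.01, -0.01, -0.86, 0.01, 0.02, 0.0], [0.01, 0.0, -0.86, 0.01, 0.02, 0.0], [0.02, -0.01, -0.86, 0.0, 0.02, 0.0]]

[ 0.55888223 -0.19763332  0.19034813]
[[0.17, 0.95, -0.14, 0.04, 0.64, -0.14], [0.17, 0.94, -0.13, 0.03, 0.63, -0.14], [0.17, 0.95, -0.13, 0.04, 0.64, -0.14], [0.16, 0.95, -0.12, 0.03, 0.63, -0.14], [0.16, 0.96, -0.12, 0.04, 0.64, -0.14]]
[[0.15, 0.95, -0.11, 0.03, 0.63, -0.14], [0.15, 0.95, -0.11, 0.04, 0.64, -0.14], [0.14, 0.96, -0.1, 0.03, 0.63, -0.14], [0.14, 0.96, -0.1, 0.04, 0.64, -0.14], [0.14, 0.95, -0.1, 0.03, 0.64, -0.14]]
[[0.13, 0.96, -0.09, 0.04, 0.63, -0.14]]
```

Call:
{"method": "apply_moves", "body": {
  "commands": [
    [[0,0,-0.86,0,0,0],[0,0,-0.86,0,0,0],[0,0,-0.86,0,0,0],[0,0,-0.86,0,0,0]]
  ]
}}

```text
clock: 4.85
eef_pos: [0.5137, 0.2231, 0.1823]
orientation: [0.999, -0.038, -0.001, 0.001]
ft_force: [0.6, -0.1, -3.3]
gripper_width: 0.0217
grasp_force: 30.0
```

Call:
{"method": "apply_moves", "body": {
  "commands": [
    [[0.17,0.95,-0.14,0.04,0.64,-0.14],[0.17,0.94,-0.13,0.03,0.63,-0.14],[0.17,0.95,-0.13,0.04,0.64,-0.14],[0.16,0.95,-0.12,0.03,0.63,-0.14],[0.16,0.96,-0.12,0.04,0.64,-0.14]]
  ]
}}

```text
clock: 5.35
eef_pos: [0.5335, 0.0306, 0.2086]
orientation: [0.994, -0.013, 0.11, -0.002]
ft_force: [0.4, 0.2, -4.3]
gripper_width: 0.0218
grasp_force: 30.0
```

Call:
{"method": "apply_moves", "body": {
  "commands": [
    [[0.15,0.95,-0.11,0.03,0.63,-0.14],[0.15,0.95,-0.11,0.04,0.64,-0.14],[0.14,0.96,-0.1,0.03,0.63,-0.14],[0.14,0.96,-0.1,0.04,0.64,-0.14],[0.14,0.95,-0.1,0.03,0.64,-0.14]]
  ]
}}

```text
clock: 5.85
eef_pos: [0.5531, -0.1603, 0.2357]
orientation: [0.976, 0.011, 0.219, -0.004]
ft_force: [0.8, 0.5, -3.7]
gripper_width: 0.022
grasp_force: 30.0
```

Call:
{"method": "apply_moves", "body": {
  "commands": [
    [[0.13,0.96,-0.09,0.04,0.63,-0.14],[0,0,0,0,0,0],[0,0,0,0,0,0],[0,0,0,0,0,0]]
  ]
}}

```text
clock: 6.25
eef_pos: [0.5579, -0.1965, 0.2414]
orientation: [0.971, 0.016, 0.24, -0.005]
ft_force: [-0.6, 0.5, -3.6]
gripper_width: 0.0219
grasp_force: 30.0
```

Run:
```python
from h import *
o=get_obs();p,r=now();M=r.as_matrix();print(p,"toolz",np.round(M[:,2],3),"tilt",np.degrees(np.arctan2(-M[0,2]*-1,-M[2,2])),"yaw",np.degrees(np.arctan2(M[1,0],M[0,0])),o["ft_force"],o["torque"],o["gripper_width"],o["joints"])
im,d=get_image("scene");P=cloud("scene",d)
cv2.imwrite("pics/s1.png",cv2.resize(im[100:260,130:330],(800,640))[:600,:,::-1])
# board points in assumed board frame
Rb=r*R.from_euler('x',180,degrees=True)
for n in("scene","top"):
    im,d=get_image(n);P=cloud(n,d).reshape(-1,3);P=P[~np.isnan(P[:,0])]
    b=Rb.inv().apply(P-p)*1000+[0,0,25.5]
    k=b[(abs(b[:,0])<98)&(abs(b[:,1])<73)&(abs(b[:,1])>30)&(abs(b[:,2]-18)<15)&((b[:,0]>50)|(b[:,0]<-50))]
    A=np.c_[k[:,:2],np.ones(len(k))];print(n,len(k),np.linalg.lstsq(A,k[:,2],rcond=None)[0])
    k=b[(abs(b[:,2]-18)<6)&(abs(b[:,0])<140)&(abs(b[:,1])<100)]
    if len(k): print(cv2.minAreaRect(k[:,:2].astype(np.float32)),np.percentile(k,[1,99],axis=0))
    t=b[(abs(b[:,0])<70)&(abs(b[:,1])<20)&(b[:,2]>60)&(b[:,2]<72)]
    if len(t):print("bar",len(t),np.median(t,0),t.min(0),t.max(0))
```

```text
[ 0.55790421 -0.19647051  0.24136069] toolz [ 0.467  0.018 -0.884] tilt 27.818559641778293 yaw 1.903488283469871 [-0.61156356  0.46236742 -3.6311393 ] [ 0.00424276  0.60246244 -0.00761944] 0.021911624692719685 [-0.60293341 -0.15229431  1.61260964  0.29471323  1.29282202  0.9087467 ]
scene 203 [6.15853037e-03 1.40335744e-03 8.25831638e+00]
((21.218290328979492, 0.02334880828857422), (72.70145416259766, 19.588838577270508), 0.034157153218984604) [[-9.0238208  -9.52085556 12.10984228]
 [57.35459128  9.82912974 23.15948605]]
bar 25 [ 12.36399083 -12.14175107  66.77121522] [ -2.08490967 -19.26863905  60.2799874 ] [48.78049324 18.38858303 70.93131175]
top 379 [3.68184454e-03 2.96539341e-03 1.02330087e+01]
((16.602676391601562, 3.0035171508789062), (148.892822265625, 174.7560272216797), 89.38288116455078) [[-48.21494946 -71.21126258  12.03638868]
 [101.81911778  76.56195704  21.46960061]]
bar 75 [20.99628551  0.37726889 61.62944699] [-25.62575868 -19.74520048  60.00065687] [52.09389099 19.75439197 70.44997946]
```

View pics/s1.png

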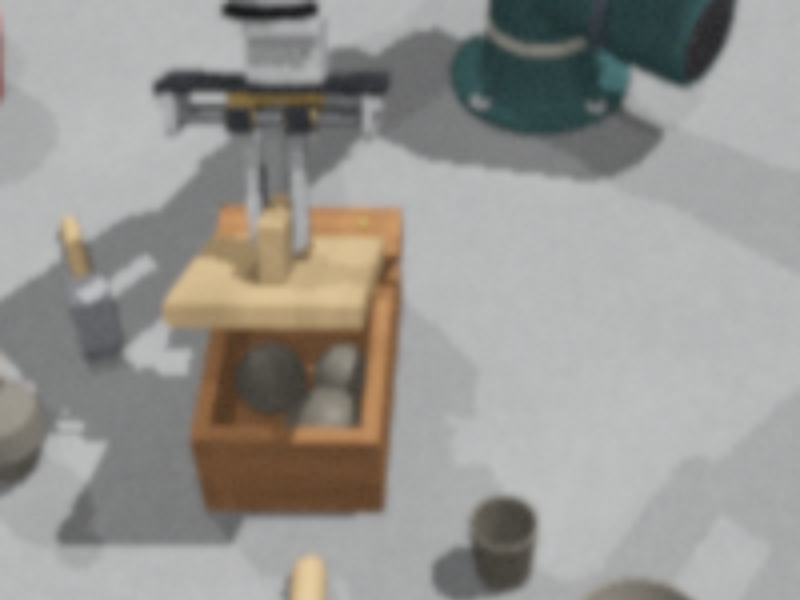

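Run:
```python
from h import *
p,r=now();Rb=r*R.from_euler('x',180,degrees=True)
im,d=get_image("top");P=cloud("top",d).reshape(-1,3);P=P[~np.isnan(P[:,0])]
b=Rb.inv().apply(P-p)*1000+[0,0,25.5]
k=b[(abs(b[:,0])<95)&(abs(b[:,1])<73)&(b[:,2]>-5)&(b[:,2]<40)]
h,e=np.histogram(k[:,2],45,(-5,40));print(h)
for lo,hi in((-95,-50),(-50,0),(0,50),(50,95)):
    q=k[(k[:,0]>lo)&(k[:,0]<hi)&(abs(k[:,1])>35)&(k[:,2]>11)&(k[:,2]<24)];print(lo,len(q),np.median(q[:,2]) if len(q) else 0)
q=k[(k[:,2]>11)&(k[:,2]<24)&(k[:,0]>55)];print("y edges",np.percentile(q[:,1],[.5,99.5]))
q=k[(abs(k[:,2]-18)<4)&(k[:,0]<-20)];print(q[:,0].min() if len(q) else None)
w=P[(abs(P[:,2]-.099)<.006)&(P[:,0]>.56)&(P[:,0]<.62)];print("wall y",w[:,1].min(),w[:,1].max(),len(w))
print(get_obs()["eef_pos"])
t=tcp(-103,40,28,O=O-[0,.0025]);print(t)
p,r=rows(p,r,t,tool(1.9,28));print()
p,r=rows(p,r,tcp(-103,14,28,O=O-[0,.0025]),tool(1.9,28),3)
```

```text
[  0   0   0   0   0   0   0   0   3  10  29  66 122 169 253 273 214 144
  68  32  16   4   1   0   1   0   0   3   1   2   1   1   1   1   2   2
   0   6   4   3   2   6   2   4   3]
-95 3 11.977652117643494
-50 77 11.915686312058916
0 112 12.029929653235339
50 105 12.178625621653966
y edges [-71.02134577  70.33513055]
-50.136509903378105
wall y -0.8067117094383272 0.7104714704503072 390
[ 0.55866255 -0.19619338  0.24251059]
[ 0.55888223 -0.20013332  0.19034813]
[[-0.3, 0.05, 0.57, -0.01, 0.01, 0.01], [-0.31, 0.05, 0.58, -0.02, 0.0, 0.02]]

[[-0.22, 0.0, 0.0, 0.0, 0.0, 0.0], [-0.21, 0.0, 0.0, 0.0, 0.0, 0.0], [-0.22, 0.0, 0.0, 0.0, 0.0, 0.0]]
```

Run:
```python
from h import *
p,r=now();Rb=r*R.from_euler('x',180,degrees=True)
im,d=get_image("top");P=cloud("top",d).reshape(-1,3);P=P[~np.isnan(P[:,0])]
b=Rb.inv().apply(P-p)*1000+[0,0,33]
q=b[(abs(b[:,2]-18)<5)&(abs(b[:,1])<100)&(b[:,0]>0)&(b[:,0]<140)]
print("far end",[round(float(q[(q[:,1]>a)&(q[:,1]<a+20)][:,0].max()),1) for a in(-70,-50,-30,-10,10,30,50)])
q=q[(q[:,0]<98)]
print("y edges",[(round(float(g[:,1].min()),1),round(float(g[:,1].max()),1)) for g in [q[(q[:,0]>a)&(q[:,0]<a+15)] for a in(0,15,30,45,60,75)]])
t=b[(abs(b[:,2]-68)<4)&(abs(b[:,1])<14)&(abs(b[:,0])<70)];print("bar",t.min(0),t.max(0),np.median(t,0))
w=P[(abs(P[:,2]-.099)<.006)&(P[:,0]>.61)&(P[:,0]<.7)&(P[:,1]<-.05)&(P[:,1]>-.35)];print("wall",w.min(0),w.max(0))
A=O-[0,.0025]
t=tcp(-103,40,28,33,O=A);print(t)
p,r=rows(p,r,t,tool(1.9,28));print()
p,r=rows(p,r,tcp(-103,14,28,33,O=A),tool(1.9,28),3)
```

```text
far end [102.0, 102.1, 102.1, 101.5, 102.5, 101.6, 101.4]
y edges [(-73.8, 76.3), (-72.8, 76.3), (-71.9, 76.2), (-74.6, 76.6), (-73.2, 76.3), (-72.9, 76.4)]
bar [-25.19787951  -9.82875295  64.21987147] [53.49008687 12.73072978 71.37590067] [22.99991697 -0.08517723 67.56355338]
wall [ 0.61154865 -0.13001258  0.09332147] [ 0.63750787 -0.11519267  0.10479065]
[ 0.55536313 -0.20025006  0.19697023]
[[-0.3, 0.05, 0.48, -0.01, 0.0, 0.01], [-0.31, 0.05, 0.49, -0.01, 0.01, 0.01]]

[[-0.22, 0.0, 0.0, 0.0, 0.0, 0.0], [-0.21, 0.0, 0.0, 0.0, 0.0, 0.0], [-0.22, 0.0, 0.0, 0.0, 0.0, 0.0]]
```

Call:
{"method": "apply_moves", "body": {
  "commands": [
    [[-0.3,0.05,0.48,-0.01,0,0.01],[-0.31,0.05,0.49,-0.01,0.01,0.01],[0,0,0,0,0,0],[0,0,0,0,0,0]]
  ]
}}

```text
clock: 6.9
eef_pos: [0.5555, -0.2011, 0.197]
orientation: [0.97, 0.015, 0.242, -0.004]
ft_force: [-0.2, 0.0, -2.7]
gripper_width: 0.0218
grasp_force: 30.0
```

Call:
{"method": "apply_moves", "body": {
  "commands": [
    [[-0.15,0,0,0,0,0],[-0.15,0,0,0,0,0],[-0.15,0,0,0,0,0],[-0.1,0,0,0,0,0],[0,0,0,0,0,0]]
  ]
}}

```text
clock: 7.4
eef_pos: [0.5352, -0.2024, 0.1864]
orientation: [0.97, 0.015, 0.242, -0.004]
ft_force: [-0.4, -0.2, -4.3]
gripper_width: 0.0218
grasp_force: 30.0
```

```bash
cat >> h.py <<'E'
def board(zc=33.,xc=0.,O=O-[0,.0025]):
    o=get_obs();p,r=now();Rb=R.from_euler('z',-YAW,degrees=True)*r*R.from_euler('x',180,degrees=True)
    c=R.from_euler('z',-YAW,degrees=True).apply(p-[*O,0])*1000
    f=lambda v:np.round(c+Rb.apply(np.array(v,float)-[xc,0,zc]),1)
    M=Rb.as_matrix()
    print("t",round(o["clock"],2),"tilt",round(np.degrees(np.arctan2(M[2,0],M[0,0])),2),"yaw",round(np.degrees(np.arctan2(M[1,0],M[0,0])),2),"roll",round(np.degrees(np.arctan2(M[2,1],M[2,2])),2),"edge",f([-100,0,18]),"tip",f([-116,0,6.5]),"low",f([-100,0,0]),"F",np.round(o["ft_force"],1),"T",np.round(o["torque"],2))
E
python3 -c "
from h import *
board()
P=cloud('top',get_image('top')[1]).reshape(-1,3);P=P[~np.isnan(P[:,0])]
p,r=now();b=(r*R.from_euler('x',180,degrees=True)).inv().apply(P-p)*1000+[0,0,33]
k=b[(abs(b[:,0])<95)&(abs(b[:,1])<70)&(abs(b[:,1])>35)&(abs(b[:,2]-18)<8)]
print(len(k),np.linalg.lstsq(np.c_[k[:,:2],np.ones(len(k))],k[:,2],rcond=None)[0])"
```

```text
t 7.4 tilt 28.01 yaw -0.13 roll -0.01 edge [-87.9  -1.3 126.2] tip [-96.6  -1.3 108.5] low [-79.4  -1.3 110.3] F [-0.4 -0.2 -4.3] T [0.06 0.65 0.01]
722 [7.02586575e-04 3.17643115e-03 1.74906236e+01]
```

Call:
{"method": "apply_moves", "body": {
  "commands": [
    [[-0.1,0,0,0,0,0],[0,0,0,0,0,0]]
  ]
}}

```text
clock: 7.65
eef_pos: [0.532, -0.2024, 0.1845]
orientation: [0.97, 0.015, 0.242, -0.004]
ft_force: [-0.3, 0.4, -3.6]
gripper_width: 0.0216
grasp_force: 30.0
```

Call:
{"method": "apply_moves", "body": {
  "commands": [
    [[-0.1,0,0,0,0,0],[0,0,0,0,0,0]]
  ]
}}

```text
clock: 7.85
eef_pos: [0.5284, -0.2025, 0.1824]
orientation: [0.97, 0.015, 0.242, -0.004]
ft_force: [-0.7, -0.4, -4.7]
gripper_width: 0.0214
grasp_force: 30.0
```

Edge now around x −95; continue with small steps.

Call:
{"method": "apply_moves", "body": {
  "commands": [
    [[-0.06,0,0,0,0,0],[0,0,0,0,0,0]]
  ]
}}

```text
clock: 8.05
eef_pos: [0.5265, -0.2026, 0.1815]
orientation: [0.97, 0.015, 0.242, -0.004]
ft_force: [-0.4, -0.9, -4.5]
gripper_width: 0.0215
grasp_force: 30.0
```

Call:
{"method": "apply_moves", "body": {
  "commands": [
    [[-0.06,0,0,0,0,0],[0,0,0,0,0,0]]
  ]
}}

```text
clock: 8.25
eef_pos: [0.5243, -0.2027, 0.1804]
orientation: [0.97, 0.015, 0.242, -0.004]
ft_force: [-0.1, 0.8, -4.3]
gripper_width: 0.0219
grasp_force: 30.0
```

```bash
python3 -c "
from h import *
board()"
```

```text
t 8.25 tilt 28.01 yaw -0.1 roll -0.01 edge [-98.8  -1.2 120.2] tip [-107.5   -1.2  102.5] low [-90.3  -1.3 104.3] F [-0.1  0.8 -4.3] T [0.   0.56 0.02]
```

Call:
{"method": "apply_moves", "body": {
  "commands": [
    [[-0.05,0,0,0,0,0],[0,0,0,0,0,0]]
  ]
}}

```text
clock: 8.45
eef_pos: [0.5226, -0.2027, 0.1795]
orientation: [0.97, 0.015, 0.242, -0.004]
ft_force: [-0.9, -0.4, -4.4]
gripper_width: 0.0218
grasp_force: 30.0
```

Call:
{"method": "apply_moves", "body": {
  "commands": [
    [[-0.04,0,0,0,0,0],[0,0,0,0,0,0]]
  ]
}}

```text
clock: 8.65
eef_pos: [0.5212, -0.2028, 0.1787]
orientation: [0.97, 0.015, 0.242, -0.004]
ft_force: [0.5, -0.5, -4.6]
gripper_width: 0.0219
grasp_force: 30.0
```

```bash
python3 -c "
from h import *
board()"
```

```text
t 8.65 tilt 28.01 yaw -0.1 roll -0.01 edge [-101.9   -1.2  118.5] tip [-110.6   -1.2  100.9] low [-93.4  -1.3 102.6] F [ 0.5 -0.5 -4.6] T [0.01 0.6  0.02]
```

Call:
{"method": "apply_moves", "body": {
  "commands": [
    [[-0.035,0,-0.015,0,0,0],[0,0,0,0,0,0]]
  ]
}}

```text
clock: 8.85
eef_pos: [0.5198, -0.2029, 0.1788]
orientation: [0.97, 0.015, 0.242, -0.004]
ft_force: [-0.0, -0.2, -3.5]
gripper_width: 0.0218
grasp_force: 30.0
```

Call:
{"method": "apply_moves", "body": {
  "commands": [
    [[-0.025,0,-0.012,0,0,0],[0,0,0,0,0,0]]
  ]
}}

```text
clock: 9.05
eef_pos: [0.5189, -0.2029, 0.1789]
orientation: [0.97, 0.015, 0.242, -0.004]
ft_force: [0.1, 0.5, -4.4]
gripper_width: 0.0219
grasp_force: 30.0
```

```bash
python3 -c "
from h import *
board()"
```

```text
t 9.05 tilt 28.05 yaw -0.09 roll -0.02 edge [-104.2   -1.3  118.6] tip [-112.9   -1.3  100.9] low [-95.7  -1.3 102.7] F [ 0.1  0.5 -4.4] T [ 0.01  0.57 -0.02]
```

Call:
{"method": "apply_moves", "body": {
  "commands": [
    [[-0.025,0,-0.01,0,0,0],[0,0,0,0,0,0]]
  ]
}}

```text
clock: 9.25
eef_pos: [0.5184, -0.2028, 0.1791]
orientation: [0.97, 0.015, 0.243, -0.004]
ft_force: [3.1, -0.2, -3.9]
gripper_width: 0.0219
grasp_force: 30.0
```

Call:
{"method": "apply_moves", "body": {
  "commands": [
    [[-0.025,0,-0.01,0,0,0],[0,0,0,0,0,0]]
  ]
}}

```text
clock: 9.45
eef_pos: [0.518, -0.2029, 0.1795]
orientation: [0.97, 0.015, 0.244, -0.004]
ft_force: [4.9, -0.0, -5.1]
gripper_width: 0.022
grasp_force: 30.0
```

```bash
python3 -c "
from h import *
board()
im,d=get_image('scene');cv2.imwrite('pics/s2.png',cv2.resize(im[140:240,160:260],(600,600),interpolation=cv2.INTER_CUBIC)[:,:,::-1])"
```

```text
t 9.45 tilt 28.25 yaw -0.1 roll -0.02 edge [-104.9   -1.2  119. ] tip [-113.5   -1.2  101.3] low [-96.4  -1.3 103.1] F [ 4.9 -0.  -5.1] T [ 0.15 -0.68  0.14]
```

View pics/s2.png

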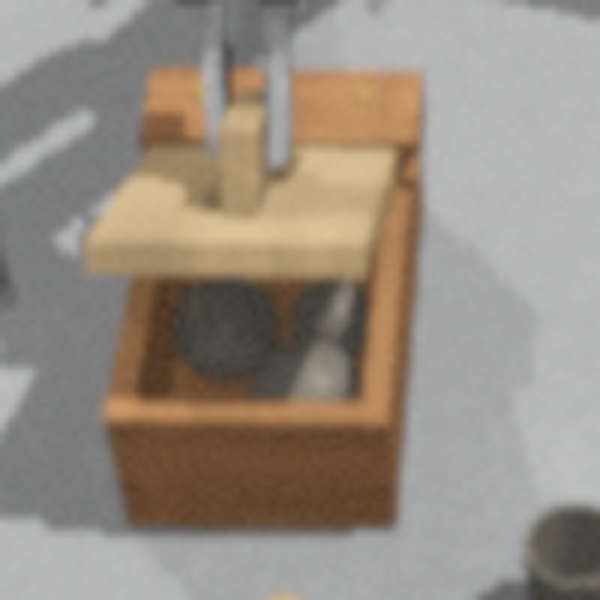

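Call:
{"method": "apply_moves", "body": {
  "commands": [
    [[0.012,0,0.088,0,-0.5,0],[0.012,0,0.088,0,-0.5,0],[0,0,0,0,0,0]]
  ]
}}

```text
clock: 9.8
eef_pos: [0.5221, -0.2027, 0.1735]
orientation: [0.978, 0.016, 0.209, -0.003]
ft_force: [3.5, 0.4, -2.0]
gripper_width: 0.0221
grasp_force: 30.0
```

Call:
{"method": "apply_moves", "body": {
  "commands": [
    [[0.012,0,0.088,0,-0.5,0],[0.012,0,0.088,0,-0.5,0],[0,0,0,0,0,0]]
  ]
}}

```text
clock: 10.1
eef_pos: [0.5257, -0.2027, 0.1673]
orientation: [0.985, 0.016, 0.175, -0.002]
ft_force: [5.0, 0.5, -1.9]
gripper_width: 0.0215
grasp_force: 30.0
```

```bash
python3 -c "
from h import *
board()"
```

```text
t 10.1 tilt 20.11 yaw -0.05 roll -0.04 edge [-104.9   -1.4  118.8] tip [-116.    -1.4  102.5] low [-98.7  -1.4 101.9] F [ 5.   0.5 -1.9] T [ 0.2  -0.46  0.08]
```

Call:
{"method": "apply_moves", "body": {
  "commands": [
    [[0.012,0,0.088,0,-0.5,0],[0.012,0,0.088,0,-0.5,0],[0,0,0,0,0,0]]
  ]
}}

```text
clock: 10.4
eef_pos: [0.5288, -0.2026, 0.1608]
orientation: [0.99, 0.016, 0.14, -0.002]
ft_force: [4.5, 1.2, -1.8]
gripper_width: 0.0218
grasp_force: 30.0
```

Call:
{"method": "apply_moves", "body": {
  "commands": [
    [[0.012,0,0.088,0,-0.5,0],[0,0,0,0,0,0]]
  ]
}}

```text
clock: 10.6
eef_pos: [0.5302, -0.2026, 0.1576]
orientation: [0.992, 0.016, 0.123, -0.002]
ft_force: [4.7, 0.8, -2.3]
gripper_width: 0.0218
grasp_force: 30.0
```

```bash
python3 -c "
from h import *
board()"
```

```text
t 10.6 tilt 14.11 yaw -0.09 roll -0.04 edge [-104.9   -1.4  118.6] tip [-117.7   -1.4  103.6] low [-100.6   -1.4  101.2] F [ 4.7  0.8 -2.3] T [ 0.21 -0.71  0.11]
```

Call:
{"method": "apply_moves", "body": {
  "commands": [
    [[0.012,0,0.088,0,-0.5,0],[0.012,0,0.088,0,-0.5,0],[0,0,0,0,0,0]]
  ]
}}

```text
clock: 10.9
eef_pos: [0.5327, -0.2025, 0.1506]
orientation: [0.996, 0.016, 0.088, -0.001]
ft_force: [4.1, 2.0, -2.5]
gripper_width: 0.0218
grasp_force: 30.0
```

Call:
{"method": "apply_moves", "body": {
  "commands": [
    [[0.012,0,0.088,0,-0.5,0],[0,0,0,0,0,0]]
  ]
}}

```text
clock: 11.1
eef_pos: [0.5338, -0.2025, 0.1471]
orientation: [0.997, 0.016, 0.07, -0.001]
ft_force: [4.8, 1.3, -3.6]
gripper_width: 0.0215
grasp_force: 30.0
```

```bash
python3 -c "
from h import *
board()"
```

```text
t 11.1 tilt 8.06 yaw -0.1 roll -0.03 edge [-105.    -1.4  118.3] tip [-119.2   -1.4  104.6] low [-102.5   -1.4  100.4] F [ 4.8  1.3 -3.6] T [ 0.32 -0.84  0.06]
```

Call:
{"method": "apply_moves", "body": {
  "commands": [
    [[0.012,0,0.088,0,-0.5,0],[0,0,0,0,0,0]]
  ]
}}

```text
clock: 11.3
eef_pos: [0.5347, -0.2025, 0.1436]
orientation: [0.998, 0.016, 0.053, -0.001]
ft_force: [4.5, 1.3, -2.3]
gripper_width: 0.0222
grasp_force: 30.0
```

Call:
{"method": "apply_moves", "body": {
  "commands": [
    [[0.01,0,0.088,0,-0.5,0],[0,0,0,0,0,0]]
  ]
}}

```text
clock: 11.5
eef_pos: [0.5355, -0.2024, 0.14]
orientation: [0.999, 0.016, 0.035, -0.0]
ft_force: [5.4, 0.8, -2.7]
gripper_width: 0.0217
grasp_force: 30.0
```

```bash
python3 -c "
from h import *
board()"
```

```text
t 11.5 tilt 4.02 yaw -0.09 roll -0.03 edge [-105.1   -1.4  118. ] tip [-120.2   -1.3  105.4] low [-103.8   -1.4  100.1] F [ 5.4  0.8 -2.7] T [ 0.27 -0.88  0.1 ]
```

Call:
{"method": "apply_moves", "body": {
  "commands": [
    [[0.006,0,0.044,0,-0.25,0],[0.006,0,0.044,0,-0.25,0],[0,0,0,0,0,0]]
  ]
}}

```text
clock: 11.8
eef_pos: [0.5362, -0.2025, 0.1367]
orientation: [1.0, 0.016, 0.018, 0.0]
ft_force: [5.2, 0.9, -2.3]
gripper_width: 0.0218
grasp_force: 30.0
```

Call:
{"method": "apply_moves", "body": {
  "commands": [
    [[0.006,0,0.044,0,-0.25,0],[0,0,0,0,0,0]]
  ]
}}

```text
clock: 12.0
eef_pos: [0.5365, -0.2025, 0.1349]
orientation: [1.0, 0.016, 0.009, 0.0]
ft_force: [5.8, 1.2, -3.4]
gripper_width: 0.0218
grasp_force: 30.0
```

```bash
python3 -c "
from h import *
board()"
```

```text
t 12.0 tilt 1.08 yaw -0.1 roll -0.05 edge [-105.    -1.5  118.1] tip [-120.8   -1.5  106.3] low [-104.7   -1.5  100.1] F [ 5.8  1.2 -3.4] T [ 0.21 -1.1   0.12]
```

Call:
{"method": "apply_moves", "body": {
  "commands": [
    [[0.006,0,0.044,0,-0.25,0],[0,0,0,0,0,0]]
  ]
}}

```text
clock: 12.2
eef_pos: [0.5368, -0.2026, 0.1337]
orientation: [1.0, 0.016, 0.001, 0.001]
ft_force: [5.5, 0.0, -1.4]
gripper_width: 0.0218
grasp_force: 30.0
```

Call:
{"method": "apply_moves", "body": {
  "commands": [
    [[0,0,0.03,0,0,0],[0,0,0,0,0,0]]
  ]
}}

```text
clock: 12.4
eef_pos: [0.5369, -0.2026, 0.1336]
orientation: [1.0, 0.016, 0.002, 0.001]
ft_force: [5.4, 2.0, 2.2]
gripper_width: 0.0216
grasp_force: 30.0
```

```bash
python3 -c "
from h import *
board()
im,d=get_image('top');P=cloud('top',d).reshape(-1,3);P=P[~np.isnan(P[:,0])]
k=P[(P[:,0]>.45)&(P[:,0]<.63)&(P[:,1]<-.13)&(P[:,1]>-.27)&(abs(P[:,1]+.2025)>.03)&(abs(P[:,2]-.115)<.01)]
print(len(k),np.linalg.lstsq(np.c_[k[:,:2]-[.54,-.2],np.ones(len(k))],k[:,2],rcond=None)[0])"
```

```text
t 12.4 tilt 0.18 yaw -0.12 roll -0.09 edge [-104.9   -1.6  118.3] tip [-120.9   -1.6  106.8] low [-104.8   -1.6  100.3] F [5.4 2.  2.2] T [ 0.46 -0.65  0.07]
420 [ 0.01760122 -0.00677314  0.11806713]
```

Call:
{"method": "apply_moves", "body": {
  "commands": [
    [[0.04,0,0,0,0,0],[0,0,0,0,0,0]]
  ]
}}

```text
clock: 12.65
eef_pos: [0.5372, -0.2026, 0.1333]
orientation: [1.0, 0.016, 0.0, 0.001]
ft_force: [0.7, 1.3, 6.1]
gripper_width: 0.0219
grasp_force: 30.0
```

Call:
{"method": "apply_moves", "body": {
  "commands": [
    [[0,0,0,0,0,0],[0,0,0,0,0,0],[0,0,0,0,0,0],[0,0,0,0,0,0],[0,0,0,0,0,0]]
  ],
  "gripper": 0
}}

```text
clock: 13.15
eef_pos: [0.5369, -0.2024, 0.1316]
orientation: [1.0, 0.016, -0.0, 0.0]
ft_force: [-0.2, 0.1, 0.7]
gripper_width: 0.0584
grasp_force: 0.0
```

Call:
{"method": "apply_moves", "body": {
  "commands": [
    [[0,0,0,0,0,0],[0,0,0,0,0,0],[0,0,0,0,0,0],[0,0,0,0,0,0],[0,0,0,0,0,0]]
  ]
}}

```text
clock: 13.65
eef_pos: [0.5372, -0.2023, 0.1319]
orientation: [1.0, 0.016, 0.0, 0.0]
ft_force: [0.3, -1.1, -0.2]
gripper_width: 0.0937
grasp_force: 0.0
```

Call:
{"method": "apply_moves", "body": {
  "commands": [
    [[0,0,-0.3,0,0,0],[0,0,-0.9,0,0,0],[0,0,-0.9,0,0,0],[0,0,-0.9,0,0,0],[0,0,0,0,0,0]]
  ]
}}

```text
clock: 14.15
eef_pos: [0.5395, -0.2034, 0.2602]
orientation: [1.0, 0.016, 0.006, 0.003]
ft_force: [0.1, -0.2, 0.6]
gripper_width: 0.094
grasp_force: 0.0
```

```bash
python3 -c "
from h import *
print(get_obs()['clock'])
im,d=get_image('top');P=cloud('top',d).reshape(-1,3);P=P[~np.isnan(P[:,0])]
k=P[(P[:,0]>.45)&(P[:,0]<.62)&(P[:,1]<-.14)&(P[:,1]>-.265)&(abs(P[:,1]+.2025)>.03)&(abs(P[:,2]-.115)<.012)]
print(len(k),np.linalg.lstsq(np.c_[k[:,:2]-[.54,-.2],np.ones(len(k))],k[:,2],rcond=None)[0])
im2,d2=get_image('scene');Q=cloud('scene',d2).reshape(-1,3);Q=Q[~np.isnan(Q[:,0])]
k=Q[(Q[:,0]>.46)&(Q[:,0]<.62)&(Q[:,1]<-.14)&(Q[:,1]>-.265)&(abs(Q[:,1]+.2025)>.03)&(abs(Q[:,2]-.115)<.012)]
print(len(k),np.linalg.lstsq(np.c_[k[:,:2]-[.54,-.2],np.ones(len(k))],k[:,2],rcond=None)[0])
for z0,n in((.168,'bar'),(.118,'plate'),(.1255,'rail')):
  k=P[(abs(P[:,2]-z0)<.004)&(P[:,0]>.3)&(P[:,0]<.68)&(P[:,1]<-.08)&(P[:,1]>-.33)];
  print(n,len(k),cv2.minAreaRect((k[:,:2]*1000).astype(np.float32)) if len(k) else '')
cv2.imwrite('pics/s3.png',cv2.resize(np.hstack([im2[130:250,150:270],im[160:280,255:375]]),(800,400),interpolation=cv2.INTER_CUBIC)[:,:,::-1])"
```

```text
14.15
351 [ 0.00786838 -0.00703988  0.11760619]
613 [0.00435075 0.00011718 0.11641689]
bar 13 ((582.8798828125, -199.50912475585938), (9.140993118286133, 19.398521423339844), 14.095239639282227)
plate 968 ((507.8204040527344, -201.95269775390625), (165.9586944580078, 262.4204406738281), 89.7336654663086)
rail 602 ((507.51055908203125, -202.95462036132812), (169.44444274902344, 261.2618713378906), 89.74748229980469)
```

View pics/s3.png

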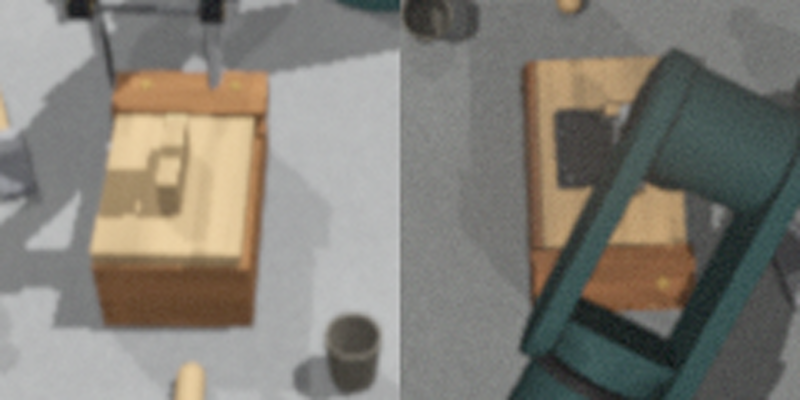

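Call:
{"method": "apply_moves", "body": {
  "commands": [
    [[-0.6,0.6,-0.3,0,0,0],[-0.6,0.6,-0.3,0,0,0],[-0.6,0.6,-0.2,0,0,0],[-0.6,0.6,0,0,0,0],[-0.6,0.6,0,0,0,0]]
  ]
}}

```text
clock: 14.75
eef_pos: [0.4195, -0.3264, 0.2822]
orientation: [1.0, 0.016, -0.001, -0.001]
ft_force: [-0.2, -0.2, 0.2]
gripper_width: 0.0943
grasp_force: 0.0
```

Call:
{"method": "apply_moves", "body": {
  "commands": [
    [[-0.6,0.7,0,0,0,0],[-0.6,0.7,0,0,0,0],[-0.5,0.7,0,0,0,0],[0,0.7,0,0,0,0],[0,0,0,0,0,0]]
  ]
}}

```text
clock: 15.25
eef_pos: [0.3548, -0.4421, 0.2804]
orientation: [1.0, 0.014, -0.001, -0.002]
ft_force: [1.1, -0.1, -1.1]
gripper_width: 0.0939
grasp_force: 0.0
```

```bash
python3 -c "
from h import *
im,d=get_image('top');P=cloud('top',d).reshape(-1,3);P=P[~np.isnan(P[:,0])]
S=P[(P[:,0]>.3)&(P[:,0]<.68)&(P[:,1]<-.08)&(P[:,1]>-.33)]
for n,k in(('bar',S[abs(S[:,2]-.167)<.005]),('plate',S[(abs(S[:,2]-.1175)<.0045)&(S[:,0]>.45)]),('rail',S[(S[:,2]>.119)&(S[:,0]<.44)]),('all',S[S[:,2]>.09])):
  print(n,len(k),np.round(np.hstack([*cv2.minAreaRect((k[:,:2]*1000).astype(np.float32))]),2))
k=S[(S[:,0]>.45)&(abs(S[:,1]+.2025)>.03)&(abs(S[:,2]-.1165)<.006)]
print(len(k),np.linalg.lstsq(np.c_[k[:,:2]-[.54,-.2],np.ones(len(k))],k[:,2],rcond=None)[0])
cv2.imwrite('pics/s4.png',cv2.resize(im[160:280,255:375],(600,600),interpolation=cv2.INTER_CUBIC)[:,:,::-1])"
```

```text
bar 181 [ 539.37 -201.04   21.67   99.49   89.49]
plate 1800 [ 543.51 -201.39  191.98  150.4     1.91]
rail 1646 [ 3.7008e+02 -2.2391e+02  1.3977e+02  2.1208e+02  1.0000e-02]
all 4183 [ 470.09 -220.87  344.09  209.96    1.92]
1309 [-0.00121827  0.00076121  0.1169292 ]
```

View pics/s4.png

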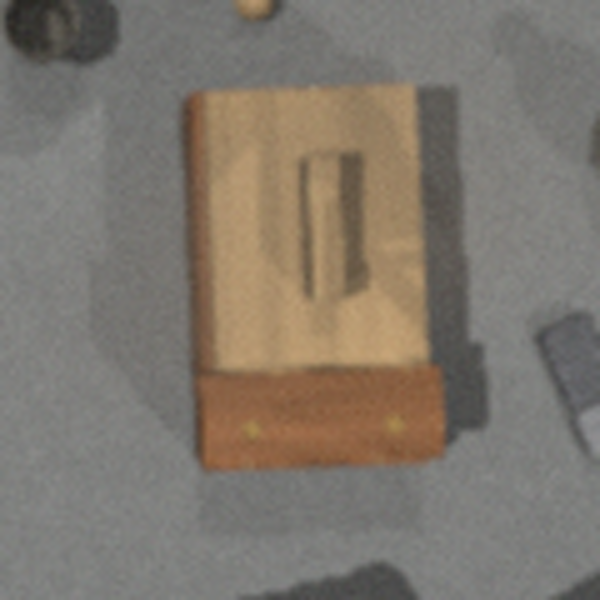

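```bash
python3 -c "
from plant import *
print(close_job())"
```

```text
the job is handed in; nothing more can be done
None
```

The board is locked under the rail and lies flat on the chest, in line with it and about 3 mm off centre (12 mm allowed); the gripper has let go and backed clear, and the job was handed in at about 15 s, with no verdict returned.

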